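# Free the jammed plaster cast and stand it on the turntable

## Task

The little plaster column is stuck in the tall corner of the wooden crate, with its square foot caught under the corner brace. Work it out from under the brace, lift it out and stand it upright on its square foot on the round turntable plate of the wooden stand, with the whole foot on the plate, and let go. Plaster chips easily: do not wrench it against the crate, set it down rather than dropping it, and leave the bowl, spatula, jar and brush where they are.

Things in the scene. Friction and masses are not known exactly. Their poses are not given: they have to be found in the camera images.
- cast: White plaster column 125 mm tall, 0.18-0.35 kg. Up from its foot: square plinth 54x54x18 mm; collar 44 mm dia. to 25; shaft 30 mm dia. from 25 to 111; capital 40 mm dia. to 125. Origin: centre of the plinth's underside; z from foot to capital. At first it lies on the crate floor on a plinth side and the capital's rim (z 4 deg below level), foot under the brace, capital towards the crate's middle.
- crate: Wooden crate, fixed. Origin: centre of underside; z up; x level, along its diagonal to the braced corner. Inside 220 mm square (corners 156 mm from centre), walls 12 thick, floor at 10. Walls at the +x corner 76 high, others 40. Flat brace over that corner: x over 102 mm, up to 43 either side, underside 70.5, top 80.5. The plinth under it (top at 65) lifts only once the foot is at x under 100.
- stand: Low wooden sculptor's stand, fixed: a 200 x 200 mm wooden block on castors, 60 mm high, carrying a round aluminium plate of 160 mm diameter whose top is 74 mm above the table. The plate does not turn. Origin: centre of the underside; z up.
- plate (a point): Centre of the top face of the stand's round plate, 74 mm above the table; z up. The plate's radius is 80 mm.
- bowl: White plastic mixing bowl, 110 mm rim diameter, 65 mm high; origin under its centre. Leave alone.
- spatula: Spatula lying on the table, along its x axis, handle to -x. Leave alone.
- jar: Glass jar with a steel cap, 70 mm diameter, 85 mm high; origin under its centre. Leave alone.
- brush: Brush lying on the table, along its x axis, handle to -x. Leave alone.

How it is judged (in metres and radians):
On the way, in this order (a step that is already met when the one before it is completed fails the run):
1. the cast's foot has come out from under the corner brace (or is above it) ((x of cast in the frame of crate below 0.1 m or height (world z) of cast above 0.12 m)).
2. the cast stands upright on the plate (angle between cast's own z axis and vertical below 0.06 rad and horizontal distance between cast and plate below 0.042 m and z of cast in the frame of plate below 0.005 m), for 0.2 s.
At the end, for the whole second after the job is handed in: The cast stands upright (within 0.06 rad) and at rest on its foot on the turntable plate, foot within 5 mm of the plate's height and its centre within 42 mm of the plate's centre, so that the whole foot is on the plate (all of step 2 and z of cast in the frame of plate above -0.005 m and linear speed of cast below 0.02 m/s and angular speed of cast below 0.2 rad/s); the robot touches nothing.
It fails at once if the cast is wrenched against the crate (over 50 N) (contact force between cast and crate above 50 N).
It fails at once if the cast is dropped or knocked onto the plate (faster than 0.45 m/s within 20 mm above it, or over 50 N on the stand) (contact force between cast and stand above 50 N or (horizontal distance between cast and plate below 0.08 m and z of cast in the frame of plate below 0.02 m and linear speed of cast above 0.45 m/s)).
It fails at once if a bystander (bowl, spatula, jar, brush) is shifted by more than 40 mm (distance of any of bowl, spatula, jar, brush from where it was at the start of the episode above 0.04 m).
It also fails if it takes over 48 s, if anything falls off the work surface, if the arm or the gripper's body presses on something with over 40 N, if the wrist force passes 120 N, or if a joint passes its speed limit or range.

## Robot

A 7-joint arm with a two-finger parallel gripper is mounted at the origin on the work surface. World frame = base frame: x ahead of the robot, y to its left, z up, the work surface at z = 0. Lengths are in mm, angles in rad, forces in N, time in s.
With the tool pointing down it reaches from about 350 to 900 mm from the base axis. Payload 7.2 kg.
Tool frame: the origin (TCP) lies on the centre line of the jaws, within the pads' length; the fingertips stand 22 mm ahead of it and the grasp point (between the pads) lies 3 mm ahead of it; z points along the fingers, y is the line along which they close (so a half turn about z gives the same grasp; the last joint's range is limited). The gripper opens to 88 mm and grips with 3 to 60 N. Pads are 20 mm wide; open, the fingers measure 115 mm over their backs; the gripper's body (75 mm by 178 mm) begins 61 mm behind the grasp point.
Start: joints at [-1.275, 0.411, -0.013, 1.596, 0.006, 1.134, -0.082], TCP at [222.402, 584.094, 244.653] pointing down, gripper open.
Joint ranges: [-2.95, 2.95], [-0.29, 1.99], [-1.47, 1.44], [0.14, 2.54], [-1.03, 4.17], [0.13, 1.85], [-2.86, 2.86]. Speed limits (rad/s): [2.39, 2.39, 3.01, 3.01, 3.14, 3.14, 3.14].

## Interface

Orientations are given as a unit quaternion [w, x, y, z].
In Python, from plant import r gives the robot as it stands.
- The arm moves only by the tool carry_out, never from a script. Its argument "series" is a list of rows, each an object of numbers: "gripper": the closure in counts, from 0 (fully open) to 255 (shut); "tx", "ty", "tz": the shift along the tool's x, y, z as a fraction of full scale; "turn": the turn about the tool's z as a fraction of full scale. In form: [{"gripper": .., "tx": .., "ty": .., "tz": .., "turn": ..}, ...]. A call has 1 to 8 rows; each row is the pose to reach, as a shift and turn from the pose commanded when the call began, along the tool's axes at that moment, turning the shorter way round; what a row does not reach only later rows make up. Full scale, the value 1, is 30 cm for a shift and 2 pi rad for a turn. A row lasts 1/10 s, in which the tool goes at most 50 mm and 8.59 degrees, less where a joint would pass 70% of its speed; a pose out of reach is approached as far as the arm can. A call with a number of a shift or a turn outside -1 to 1 is refused whole. A call with a gripper value outside its range is refused whole. The fingers move at their own pace and stop on an object; "newtons" is the grip in N (left out, the last holds). Time passes only in rows, so rows that repeat a pose let the fingers close. It gives the time, the measured TCP pose, the force, the opening and the grip force at its end, in the units of the state.
- r.state(): the state, without advancing time (a new reading comes with each control period).
- r.camera(name): name is "scene" or "top" or "wrist"; returns a dict with "image" (480x640x3 uint8, blue, green, red), "z_map" (480x640 float32, mm along the optical axis (not along the pixel's ray), 0 where there is no reading), "mtx" (3x3 intrinsics, pixels), "cam_to_world" (4x4, takes a point from camera to world coordinates); the wrist camera has in their place "tool_from_camera" (4x4, takes a point from camera to tool coordinates, whose origin is the TCP and whose axes are the flange's). Camera axes: x right, y up, looking along -z (the intrinsics and any distortion apply to the point x, -y, -z); pixel columns grow to the right and rows downward; lengths in mm; the calibration is good to about 2 mm. A picture is of the moment at which its call begins: read the wrist's pose just before it.
- r.job_done(): hands the job in; it is judged then, once.
The state is a dict: "t": time; "qpos": joint angles; "joint_vel": joint speeds; "joint_torque": joint torques, N m; "eef_pos": TCP position; "tool_rot": TCP orientation; "ft_force": force on the tool from outside, world axes, zero at the start; "moment": the same for the moment, N m; "opening": finger opening in mm; "finger_force": force on a finger pad.
Only numpy, scipy, OpenCV 4.12 (cv2) and the standard library are available. Lean on these libraries where they do the work, as an engineer would, in place of code of your own. Each camera call takes 0.05 s, during which the arm holds its last target. There are 200 camera calls.

## Working session

There is one attempt and no reset: what is moved stays moved. The work goes in short steps, Python scripts to look and compute and a tool call to move; the robot and the scene stay as the last step left them, time stands still between calls to the robot, and variables do not carry over. Pictures are saved under pics/ and viewed, at most 10 in all, crops included, and the job is handed in when it is done.

Besides the shell and the picture viewer there is one more tool, called as name(argument=value, ...) on one line, values as JSON. carry_out: Moves the arm, as the interface text tells. Its arguments: {"type":"object","properties":{"series":{"type":"array"},"newtons":{"type":"number"}},"required":["series"]}

```bash
mkdir -p pics; ls; cat > h.py <<'E'
import numpy as np, cv2
from plant import r
def grab(n):
    c=r.camera(n); return c
def pts(c,T=None):
    T=np.array(c["cam_to_world"]) if T is None else T
    z=c["z_map"].astype(float); K=np.array(c["mtx"]); h,w=z.shape
    u,v=np.meshgrid(np.arange(w),np.arange(h))
    x=(u-K[0,2])/K[0,0]*z; y=(v-K[1,2])/K[1,1]*z
    P=np.stack([x,-y,-z,np.ones_like(z)],-1)@T.T
    P=P[...,:3]; P[z==0]=np.nan
    return P
E
python3 - <<'E'
from h import *
s=r.state();print({k:np.round(v,3).tolist() for k,v in s.items()})
for n in("top","scene"):
    c=grab(n);cv2.imwrite(f"pics/{n}0.png",c["image"]);np.save(f"{n}0.npy",pts(c));print(n,c["mtx"],np.round(c["cam_to_world"],3).tolist(),[k for k in c])
E
```

```text
pics
{'t': 0.0, 'qpos': [-1.275, 0.412, -0.013, 1.597, 0.006, 1.134, -0.082], 'joint_vel': [-0.0, -0.002, -0.003, 0.0, 0.0, 0.0, 0.002], 'joint_torque': [0.0, -58.795, 0.642, -29.108, -0.054, 0.018, 0.0], 'eef_pos': [222.236, 583.656, 243.837], 'tool_rot': [-0.0, 0.181, 0.984, -0.001], 'ft_force': [0.021, -0.335, -0.593], 'moment': [-0.038, 0.016, -0.05], 'finger_force': 0.0, 'opening': 87.73}
top [[494.16151811   0.         310.72750947]
 [  0.         494.16151811 240.47582812]
 [  0.           0.           1.        ]] [[0.01, 0.992, -0.124, 391.042], [-1.0, 0.008, -0.015, 0.635], [-0.014, 0.124, 0.992, 1236.583], [0.0, 0.0, 0.0, 1.0]] ['image', 'z_map', 'mtx', 'cam_to_world']
scene [[532.59150743   0.         334.27789317]
 [  0.         532.59150743 243.31459454]
 [  0.           0.           1.        ]] [[0.204, -0.818, 0.537, 1196.994], [0.979, 0.164, -0.122, -148.452], [0.012, 0.551, 0.835, 1086.624], [0.0, 0.0, 0.0, 1.0]] ['image', 'z_map', 'mtx', 'cam_to_world']
```

View pics/top0.png

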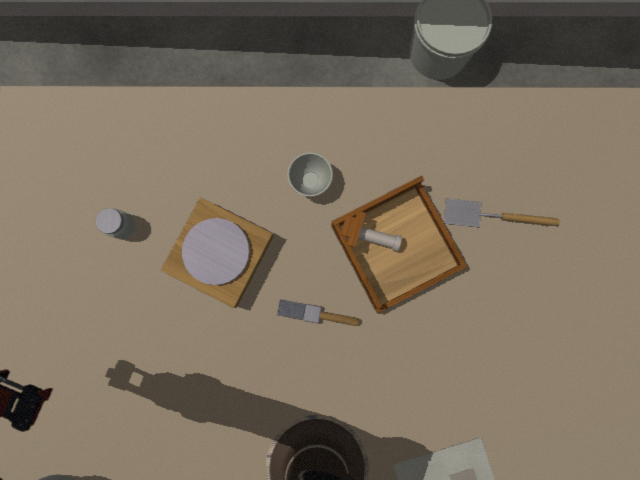

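View pics/scene0.png

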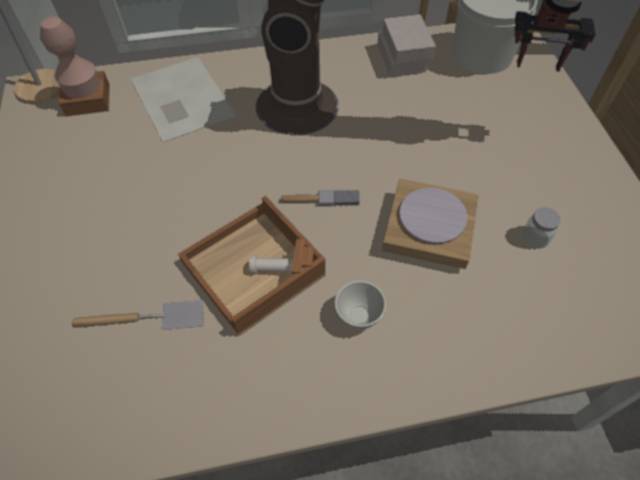

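Top view: braced corner at about (340,228), column from the brace to its capital at (397,242), plate centre at (216,252), bowl at (310,175). The scene view agrees. I'll grip the capital: pivoting there lets the heavy foot swing down. Next, measure.

```bash
python3 - <<'E'
from h import *
im=cv2.imread("pics/top0.png");P=np.load("top0.npy")
hsv=cv2.cvtColor(im,cv2.COLOR_BGR2HSV)
print("hsv cast",hsv[238,380],"plate",hsv[252,216],"table",hsv[380,450],P[380,450],"floorcrate",P[275,400])
# plate
m=np.abs(P[...,2]-74)<8; m[:200]=0;m[310:]=0;m[:,:160]=0;m[:,275:]=0
m=(m&(hsv[...,0]>100)).astype(np.uint8);c=max(cv2.findContours(m,0,1)[0],key=cv2.contourArea)
(u,v),ra=cv2.minEnclosingCircle(c);print("plate px",u,v,ra,P[m>0].mean(0), "med",np.nanmedian(P[m>0],0))
# cast: low-saturation in crate
w=np.zeros(m.shape,np.uint8);w[215:262,355:415]=1
k=((hsv[...,1]<75)&(hsv[...,2]>110)&(w>0)).astype(np.uint8)
n,l,st,ce=cv2.connectedComponentsWithStats(k);i=1+st[1:,4].argmax();k=l==i
q=P[k];q=q[~np.isnan(q).any(1)];print("cast",st[i],len(q),q.min(0),q.max(0))
xy=q[:,:2];me=xy.mean(0);d=np.linalg.svd(xy-me,full_matrices=0)[2][0]
if d[1]>0:d=-d
t=(xy-me)@d;s=(xy-me)@[-d[1],d[0]]
print("mean",me,"dir to capital",d,"t",np.percentile(t,[0,2,50,98,100]),"yaw",np.degrees(np.arctan2(d[1],d[0])))
for a in np.arange(t.min(),t.max(),6):
    b=(t>=a)&(t<a+6);print(round(a),np.round([s[b].min(),s[b].max(),q[b,2].max(),np.median(q[b,2])],1))
cv2.imwrite("pics/crop.png",cv2.resize(im[170:320,320:480],None,fx=4,fy=4,interpolation=2))
E
```

```text
hsv cast [ 14  23 166] plate [143  20 153] table [ 20  58 141] [ 207.26819559 -322.04194455    0.53617251] floorcrate [ 460.28179655 -203.04882664    7.85389878]
plate px 215.14915466308594 251.27731323242188 33.64734649658203 [509.18544721 244.51436942  74.34378575] med [509.31306155 244.5526372   74.37647114]
cast [365 229  37  21 431] 430 [ 521.08499297 -206.20339546    9.64885499] [ 569.71703041 -112.87184884   56.44284585]
mean [ 546.16077345 -158.06225722] dir to capital [-0.25609161 -0.96665252] t [-46.90146892 -44.22629869   0.96151023  40.16579393  46.98980497] yaw -104.83827793572466
-47 [-10.3  12.6  52.9  49. ]
-41 [-12.1  13.9  55.2  47.8]
-35 [-12.4  14.5  54.9  48.2]
-29 [-12.5  13.   54.7  48.5]
-23 [-11.4  14.7  51.4  47.6]
-17 [-12.3  14.1  52.7  46.3]
-11 [-12.6  15.8  56.4  46.4]
-5 [-11.7  14.1  52.2  47. ]
1 [-12.2  13.5  50.5  45.9]
7 [-12.9  15.1  48.2  45. ]
13 [-11.5  14.3  50.5  44.7]
19 [-12.1  14.2  49.2  44.7]
25 [-17.6  17.8  53.7  45.6]
31 [-16.8  18.8  56.4  46.7]
37 [-15.9  17.8  54.8  48.6]
43 [-4.8 15.9 10.8 10.2]
```

View pics/crop.png

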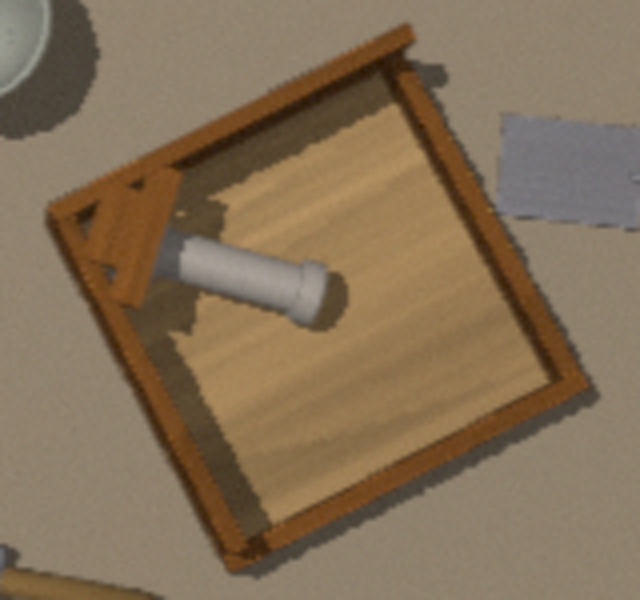

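The capital is centred near (538,-190) and its axis (yaw -105°) lies along the crate diagonal. The plate centre is (509,244.5). I'll start the approach.

```bash
cat > go.py <<'E'
import sys
from h import *
from scipy.spatial.transform import Rotation as R
def rot(q): return R.from_quat([q[1],q[2],q[3],q[0]]).as_matrix()
def go(x,y,z,yaw=None):
    s=r.state();M=rot(s["tool_rot"]);p=np.array(s["eef_pos"])
    d=M.T@(np.array([x,y,z])-p)/300
    cur=np.degrees(np.arctan2(M[1,1],M[0,1]));t=0
    if yaw is not None: t=-((yaw-cur+90)%180-90)/360
    print("t",round(s["t"],2),"pos",p.round(1),"yaw y",cur.round(1),"tx ty tz",d.round(4),"turn",round(t,4),"x_t",M[:,0].round(3),"z_t",M[:,2].round(3),"q",np.round(s["qpos"],2),"F",np.round(s["ft_force"],1),round(s["opening"],1),round(s["finger_force"],1))
if __name__=="__main__":
    a=[float(v) for v in sys.argv[1:]];go(*a)
E
python3 go.py 400 320 240 30; python3 go.py 538 -190 150 -14.8
```

```text
t 0.1 pos [222.3 583.7 243.9] yaw y 69.2 tx ty tz [-0.8664 -0.6107  0.014 ] turn 0.1088 x_t [-0.935  0.356 -0.   ] z_t [-0.    -0.001 -1.   ] q [-1.28  0.41 -0.01  1.6   0.01  1.13 -0.08] F [ 0.6 -0.2 -1.3] 88.1 0.0
t 0.1 pos [222.3 583.7 243.9] yaw y 69.2 tx ty tz [-1.9011 -2.0354  0.3161] turn 0.2332 x_t [-0.935  0.356 -0.   ] z_t [-0.    -0.001 -1.   ] q [-1.28  0.41 -0.01  1.6   0.01  1.13 -0.08] F [ 0.6 -0.2 -1.3] 88.1 0.0
```

carry_out(series=[{"gripper": 0,"tx": -0.87,"ty": -0.8,"tz": 0,"turn": 0.15},{"gripper": 0,"tx": -0.87,"ty": -0.8,"tz": 0,"turn": 0.15},{"gripper": 0,"tx": -0.87,"ty": -0.8,"tz": 0,"turn": 0.15},{"gripper": 0,"tx": -0.87,"ty": -0.8,"tz": 0,"turn": 0.15},{"gripper": 0,"tx": -0.87,"ty": -0.8,"tz": 0,"turn": 0.15},{"gripper": 0,"tx": -0.87,"ty": -0.8,"tz": 0,"turn": 0.15},{"gripper": 0,"tx": -0.87,"ty": -0.8,"tz": 0,"turn": 0.15},{"gripper": 0,"tx": -0.87,"ty": -0.8,"tz": 0,"turn": 0.15}], newtons=10)

```text
t: 0.9
eef_pos: [383.4, 261.1, 244.8]
tool_rot: [0.001, 0.611, 0.791, -0.0]
ft_force: [0.2, -0.0, 0.7]
opening: 87.6
finger_force: 0.0
```

```bash
python3 go.py 538 -190 170 -14.8
```

```text
t 0.9 pos [383.4 261.1 244.8] yaw y 14.6 tx ty tz [-1.5847  0.1194  0.2518] turn 0.0817 x_t [-0.252  0.968 -0.001] z_t [ 0.001 -0.001 -1.   ] q [-0.97  0.13  0.3   1.99 -0.04  1.03 -0.4 ] F [ 0.2 -0.   0.7] 87.6 0.0
```

carry_out(series=[{"gripper": 0,"tx": -0.9,"ty": 0.07,"tz": 0,"turn": 0.08},{"gripper": 0,"tx": -0.9,"ty": 0.07,"tz": 0,"turn": 0.08},{"gripper": 0,"tx": -0.9,"ty": 0.07,"tz": 0,"turn": 0.08},{"gripper": 0,"tx": -0.9,"ty": 0.07,"tz": 0,"turn": 0.08},{"gripper": 0,"tx": -0.9,"ty": 0.07,"tz": 0,"turn": 0.08},{"gripper": 0,"tx": -0.9,"ty": 0.07,"tz": 0,"turn": 0.08},{"gripper": 0,"tx": -0.9,"ty": 0.07,"tz": 0,"turn": 0.08}])

```text
t: 1.6
eef_pos: [472.4, 9.0, 244.6]
tool_rot: [0.0, 0.788, 0.616, -0.0]
ft_force: [-0.1, 0.5, 0.1]
opening: 87.6
finger_force: 0.0
```

```bash
python3 go.py 538 -190 170 -14.8
```

```text
t 1.6 pos [472.4   9.  244.6] yaw y -13.9 tx ty tz [-0.591   0.3716  0.2496] turn 0.0025 x_t [ 0.24   0.971 -0.001] z_t [ 0.    -0.001 -1.   ] q [-0.63  0.15  0.57  1.98 -0.09  1.03 -0.26] F [-0.1  0.5  0.1] 87.6 0.0
```

carry_out(series=[{"gripper": 0,"tx": -0.59,"ty": 0.37,"tz": 0.2,"turn": 0.0025},{"gripper": 0,"tx": -0.59,"ty": 0.37,"tz": 0.2,"turn": 0.0025},{"gripper": 0,"tx": -0.59,"ty": 0.37,"tz": 0.2,"turn": 0.0025},{"gripper": 0,"tx": -0.59,"ty": 0.37,"tz": 0.2,"turn": 0.0025},{"gripper": 0,"tx": -0.59,"ty": 0.37,"tz": 0.2,"turn": 0.0025},{"gripper": 0,"tx": -0.59,"ty": 0.37,"tz": 0.2,"turn": 0.0025},{"gripper": 0,"tx": -0.59,"ty": 0.37,"tz": 0.2,"turn": 0.0025}])

```text
t: 2.3
eef_pos: [537.9, -184.4, 184.0]
tool_rot: [-0.001, 0.791, 0.612, -0.0]
ft_force: [-0.5, 0.4, 0.1]
opening: 87.7
finger_force: 0.0
```

```bash
cat > w.py <<'E'
import sys
from h import *
from go import rot,go
def wrist():
    s=r.state();c=grab("wrist");T=np.eye(4);T[:3,:3]=rot(s["tool_rot"]);T[:3,3]=s["eef_pos"]
    return c,pts(c,T@np.array(c["tool_from_camera"])),T
if __name__=="__main__":
    c,P,T=wrist();cv2.imwrite(f"pics/{sys.argv[1]}.png",c["image"]);np.save("w.npy",P);print(np.round(c["tool_from_camera"],2).tolist())
E
python3 w.py w1; python3 go.py 538 -190 34 -14.8
```

```text
[[0.0, 0.96, 0.3, 82.26], [1.0, -0.0, 0.0, -0.09], [0.0, 0.3, -0.96, -140.45], [0.0, 0.0, 0.0, 1.0]]
t 2.35 pos [ 538.1 -184.   184.4] yaw y -14.4 tx ty tz [-0.0201  0.0052  0.5013] turn 0.0011 x_t [0.249 0.969 0.001] z_t [-0.001  0.001 -1.   ] q [-0.23  0.42  0.62  1.84 -0.3   0.98  0.27] F [ 0.3  0.5 -0.3] 88.1 0.0
```

View pics/w1.png

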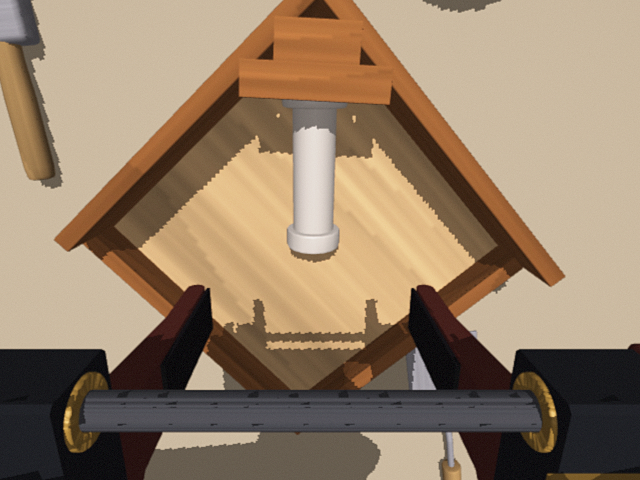

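Wrist view: column upright in the image from (315,100) to the capital at (313,240), with the jaws centred on column 312. I'll refine the capital's position from depth.

```bash
python3 - <<'E'
from h import *
from go import go
im=cv2.imread("pics/w1.png");P=np.load("w.npy");hsv=cv2.cvtColor(im,cv2.COLOR_BGR2HSV)
k=np.zeros(im.shape[:2],bool);k[126:256,280:345]=1
k&=(hsv[...,1]<45)&(P[...,2]>22)&(P[...,2]<62)
q=P[k];me=q[:,:2].mean(0);d=np.linalg.svd(q[:,:2]-me,full_matrices=0)[2][0];d*=-np.sign(d[1])
n=np.array([-d[1],d[0]]);t=(q[:,:2]-me)@d;s=(q[:,:2]-me)@n
print("yaw",np.degrees(np.arctan2(d[1],d[0])),me)
for a in np.arange(t.min(),t.max(),5):
    b=(t>=a)&(t<a+5);print(round(a),np.round([s[b].min(),s[b].max(),np.percentile(q[b,2],95)],1),(me+d*(a+2.5)+n*(s[b].min()+s[b].max())/2).round(1))
E
```

```text
yaw -105.04831418132878 [ 547.48728813 -154.34952615]
-44 [-14.3  14.4  51.4] [ 558.3 -114.3]
-39 [-14.4  14.5  51.1] [ 557.  -119.1]
-34 [-14.4  14.7  50.9] [ 555.8 -123.9]
-29 [-14.4  14.1  50.3] [ 554.2 -128.7]
-24 [-14.5  14.3  50.2] [ 553.  -133.5]
-19 [-13.7  13.7  49.6] [ 551.8 -138.4]
-14 [-13.7  13.9  49.5] [ 550.6 -143.2]
-9 [-13.7  14.   49. ] [ 549.3 -148.1]
-4 [-13.7  14.2  48.7] [ 548.1 -152.9]
1 [-13.8  14.3  48.4] [ 546.8 -157.8]
6 [-13.8  13.7  48.1] [ 545.3 -162.5]
11 [-13.8  13.9  47.6] [ 544.  -167.4]
16 [-13.8  14.   47.5] [ 542.8 -172.2]
21 [-13.9  14.2  47. ] [ 541.6 -177.1]
26 [-18.6  19.1  46.8] [ 540.3 -181.9]
31 [-19.3  18.8  51. ] [ 538.6 -186.6]
36 [-19.3  19.1  50.6] [ 537.4 -191.5]
41 [-18.3  18.3  50.6] [ 536.2 -196.3]
```

carry_out(series=[{"gripper": 0,"tx": -0.0185,"ty": 0.004,"tz": 0.16,"turn": 0.002},{"gripper": 0,"tx": -0.0185,"ty": 0.004,"tz": 0.3,"turn": 0.002},{"gripper": 0,"tx": -0.0185,"ty": 0.004,"tz": 0.4,"turn": 0.002},{"gripper": 0,"tx": -0.0185,"ty": 0.004,"tz": 0.46,"turn": 0.002},{"gripper": 0,"tx": -0.0185,"ty": 0.004,"tz": 0.485,"turn": 0.002},{"gripper": 0,"tx": -0.0185,"ty": 0.004,"tz": 0.49,"turn": 0.002},{"gripper": 0,"tx": -0.0185,"ty": 0.004,"tz": 0.49,"turn": 0.002}])

```text
t: 3.05
eef_pos: [538.4, -191.3, 38.6]
tool_rot: [0.0, 0.794, 0.607, 0.001]
ft_force: [-0.2, 0.2, 0.3]
opening: 87.7
finger_force: 0.0
```

```bash
python3 go.py 538 -189.5 35.5 -15
```

```text
t 3.05 pos [ 538.4 -191.3   38.6] yaw y -15.2 tx ty tz [ 0.0054 -0.0029  0.0103] turn -0.0006 x_t [0.262 0.965 0.001] z_t [ 0.001  0.    -1.   ] q [-0.11  0.63  0.5   1.93 -0.46  0.7   0.4 ] F [-0.2  0.2  0.3] 87.7 0.0
```

carry_out(series=[{"gripper": 0,"tx": 0.005,"ty": -0.002,"tz": 0.008,"turn": 0},{"gripper": 180,"tx": 0.005,"ty": -0.002,"tz": 0.008,"turn": 0},{"gripper": 180,"tx": 0.005,"ty": -0.002,"tz": 0.008,"turn": 0},{"gripper": 180,"tx": 0.005,"ty": -0.002,"tz": 0.008,"turn": 0},{"gripper": 180,"tx": 0.005,"ty": -0.002,"tz": 0.008,"turn": 0},{"gripper": 180,"tx": 0.005,"ty": -0.002,"tz": 0.008,"turn": 0},{"gripper": 180,"tx": 0.005,"ty": -0.002,"tz": 0.008,"turn": 0},{"gripper": 180,"tx": 0.005,"ty": -0.002,"tz": 0.008,"turn": 0}], newtons=12)

```text
t: 3.85
eef_pos: [537.5, -190.5, 35.2]
tool_rot: [0.0, 0.795, 0.607, 0.0]
ft_force: [0.3, 0.4, 0.0]
opening: 39.5
finger_force: 12.0
```

```bash
python3 go.py 538 -189.5 36 -15
```

```text
t 3.85 pos [ 537.5 -190.5   35.2] yaw y -15.3 tx ty tz [ 0.0037  0.0007 -0.0026] turn -0.0007 x_t [ 0.263  0.965 -0.   ] z_t [ 0. -0. -1.] q [-0.11  0.63  0.5   1.93 -0.46  0.69  0.4 ] F [0.3 0.4 0. ] 39.5 12.0
```

carry_out(series=[{"gripper": 180,"tx": -0.015,"ty": 0,"tz": 0,"turn": 0},{"gripper": 180,"tx": -0.03,"ty": 0,"tz": 0,"turn": 0},{"gripper": 180,"tx": -0.045,"ty": 0,"tz": 0,"turn": 0},{"gripper": 180,"tx": -0.06,"ty": 0,"tz": 0,"turn": 0}])

```text
t: 4.25
eef_pos: [532.5, -208.2, 35.2]
tool_rot: [-0.0, 0.795, 0.607, -0.0]
ft_force: [0.7, 0.8, 0.0]
opening: 39.8
finger_force: 12.0
```

carry_out(series=[{"gripper": 180,"tx": -0.03,"ty": 0,"tz": 0,"turn": 0},{"gripper": 180,"tx": -0.06,"ty": 0,"tz": 0,"turn": 0},{"gripper": 180,"tx": -0.09,"ty": 0,"tz": 0,"turn": 0},{"gripper": 180,"tx": -0.12,"ty": 0,"tz": 0,"turn": 0},{"gripper": 180,"tx": -0.15,"ty": 0,"tz": 0,"turn": 0},{"gripper": 180,"tx": -0.17,"ty": 0,"tz": 0,"turn": 0},{"gripper": 180,"tx": -0.17,"ty": 0,"tz": 0,"turn": 0}])

```text
t: 4.95
eef_pos: [518.7, -258.8, 35.3]
tool_rot: [0.0, 0.795, 0.606, -0.0]
ft_force: [-0.8, -1.7, -0.4]
opening: 39.6
finger_force: 12.0
```

```bash
python3 w.py w2; python3 go.py 520 -230 160 -15
```

```text
[[0.0, 0.96, 0.3, 82.26], [1.0, -0.0, 0.0, -0.1], [0.0, 0.3, -0.96, -140.45], [0.0, 0.0, 0.0, 1.0]]
t 5.0 pos [ 518.9 -258.3   35.3] yaw y -15.3 tx ty tz [ 0.0914 -0.0213 -0.4159] turn -0.0009 x_t [ 0.265  0.964 -0.001] z_t [-0.    -0.001 -1.   ] q [ 0.02  0.64  0.5   1.91 -0.45  0.7   0.51] F [-0.6 -0.5  0.4] 39.6 12.0
```

View pics/w2.png

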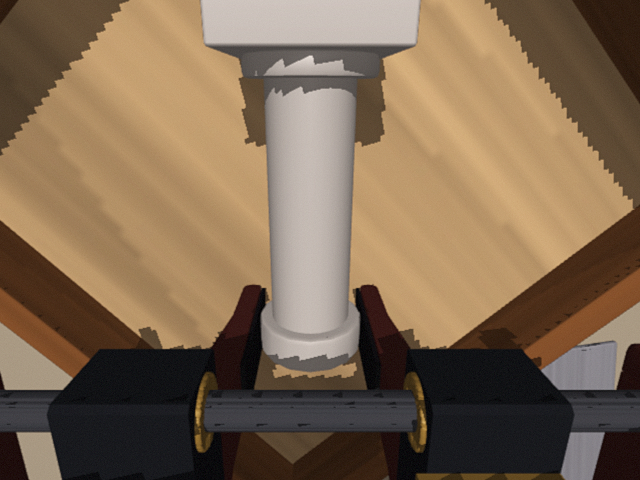

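The plinth is clear of the brace (rows 0–50), with the capital in the jaws at (310,330). I'll lift so the foot swings down.

carry_out(series=[{"gripper": 180,"tx": 0,"ty": 0,"tz": -0.05,"turn": 0},{"gripper": 180,"tx": 0.01,"ty": 0,"tz": -0.1,"turn": 0},{"gripper": 180,"tx": 0.03,"ty": 0,"tz": -0.15,"turn": 0},{"gripper": 180,"tx": 0.06,"ty": 0,"tz": -0.2,"turn": 0},{"gripper": 180,"tx": 0.09,"ty": 0,"tz": -0.25,"turn": 0},{"gripper": 180,"tx": 0.12,"ty": 0,"tz": -0.3,"turn": 0},{"gripper": 180,"tx": 0.15,"ty": 0,"tz": -0.34,"turn": 0},{"gripper": 180,"tx": 0.15,"ty": 0,"tz": -0.36,"turn": 0}], newtons=10)

```text
t: 5.8
eef_pos: [532.2, -211.9, 144.6]
tool_rot: [0.0, 0.794, 0.608, 0.001]
ft_force: [0.2, -0.5, -1.9]
opening: 39.4
finger_force: 10.0
```

```bash
python3 go.py 520 -230 260; python3 - <<'E'
from h import *
c=grab("scene");cv2.imwrite("pics/s2.png",cv2.resize(c["image"][130:370,150:470],None,fx=2.5,fy=2.5))
E
```

```text
t 5.8 pos [ 532.2 -211.9  144.6] yaw y -15.1 tx ty tz [-0.0687 -0.0229 -0.3848] turn 0 x_t [0.261 0.965 0.001] z_t [ 0.001  0.    -1.   ] q [-0.15  0.48  0.6   1.86 -0.34  0.9   0.35] F [ 0.2 -0.5 -1.9] 39.4 10.0
```

View pics/s2.png

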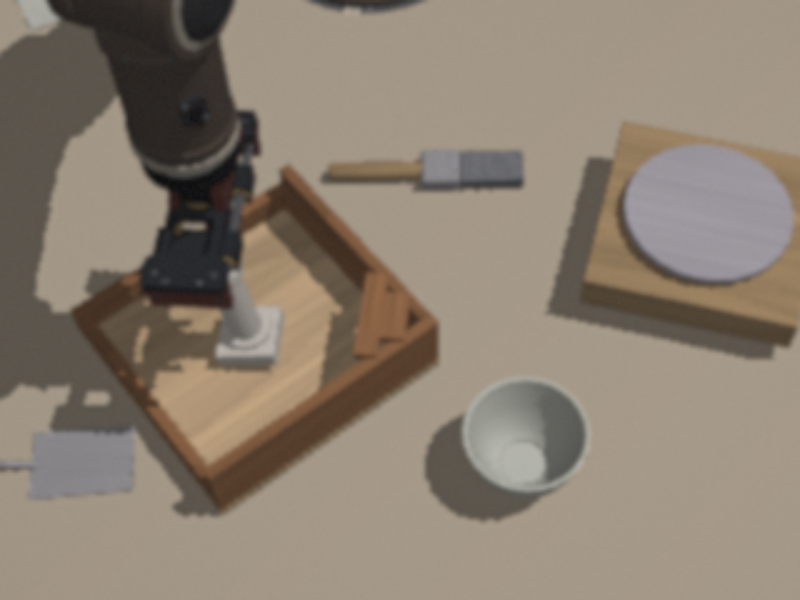

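The column now hangs nearly upright over the crate floor, with its plinth at about (250,335) in the crop. Lifting clear.

carry_out(series=[{"gripper": 180,"tx": 0,"ty": 0,"tz": -0.08,"turn": 0},{"gripper": 180,"tx": 0,"ty": 0,"tz": -0.16,"turn": 0},{"gripper": 180,"tx": 0,"ty": 0,"tz": -0.24,"turn": 0},{"gripper": 180,"tx": 0,"ty": 0,"tz": -0.32,"turn": 0},{"gripper": 180,"tx": 0,"ty": 0,"tz": -0.38,"turn": 0},{"gripper": 180,"tx": 0,"ty": 0,"tz": -0.4,"turn": 0}])

```text
t: 6.45
eef_pos: [531.4, -214.5, 264.7]
tool_rot: [0.001, 0.795, 0.607, 0.001]
ft_force: [-0.1, -0.1, -2.1]
opening: 39.8
finger_force: 10.0
```

```bash
python3 go.py 515 20 265 30;python3 go.py 509 244.5 265
```

```text
t 6.45 pos [ 531.4 -214.5  264.7] yaw y -15.3 tx ty tz [ 0.7396 -0.2593 -0.0018] turn -0.1259 x_t [ 0.264  0.964 -0.   ] z_t [ 0.002 -0.001 -1.   ] q [-0.21  0.35  0.67  1.74 -0.23  1.14  0.26] F [-0.1 -0.1 -2.1] 39.8 10.0
t 6.45 pos [ 531.4 -214.5  264.7] yaw y -15.3 tx ty tz [ 1.456  -0.4763 -0.0023] turn 0 x_t [ 0.264  0.964 -0.   ] z_t [ 0.002 -0.001 -1.   ] q [-0.21  0.35  0.67  1.74 -0.23  1.14  0.26] F [-0.1 -0.1 -2.1] 39.8 10.0
```

carry_out(series=[{"gripper": 180,"tx": 0.05,"ty": -0.016,"tz": 0,"turn": 0},{"gripper": 180,"tx": 0.12,"ty": -0.04,"tz": 0,"turn": 0},{"gripper": 180,"tx": 0.21,"ty": -0.07,"tz": 0,"turn": 0},{"gripper": 180,"tx": 0.31,"ty": -0.1,"tz": 0,"turn": 0},{"gripper": 180,"tx": 0.41,"ty": -0.134,"tz": 0,"turn": 0},{"gripper": 180,"tx": 0.51,"ty": -0.167,"tz": 0,"turn": 0},{"gripper": 180,"tx": 0.61,"ty": -0.2,"tz": 0,"turn": 0},{"gripper": 180,"tx": 0.71,"ty": -0.232,"tz": 0,"turn": 0}])

```text
t: 7.25
eef_pos: [519.3, 11.1, 262.2]
tool_rot: [-0.0, 0.795, 0.607, -0.001]
ft_force: [1.1, -0.0, -2.9]
opening: 39.7
finger_force: 10.0
```

carry_out(series=[{"gripper": 180,"tx": 0.1,"ty": -0.033,"tz": 0,"turn": 0},{"gripper": 180,"tx": 0.2,"ty": -0.066,"tz": 0,"turn": 0},{"gripper": 180,"tx": 0.3,"ty": -0.1,"tz": 0,"turn": 0},{"gripper": 180,"tx": 0.4,"ty": -0.132,"tz": 0,"turn": 0},{"gripper": 180,"tx": 0.5,"ty": -0.165,"tz": 0,"turn": 0},{"gripper": 180,"tx": 0.58,"ty": -0.19,"tz": 0,"turn": 0},{"gripper": 180,"tx": 0.64,"ty": -0.21,"tz": 0,"turn": 0},{"gripper": 180,"tx": 0.68,"ty": -0.225,"tz": 0,"turn": 0}])

```text
t: 8.05
eef_pos: [508.0, 226.0, 262.0]
tool_rot: [-0.0, 0.794, 0.607, -0.001]
ft_force: [-0.0, -0.5, -2.1]
opening: 39.8
finger_force: 10.0
```

```bash
python3 go.py 509 244.5 220; python3 - <<'E'
from h import *
c=grab("scene");cv2.imwrite("pics/s3.png",cv2.resize(c["image"][80:320,310:630],None,fx=2.5,fy=2.5))
P=pts(c);np.save("s3.npy",P)
E
```

```text
t 8.05 pos [508. 226. 262.] yaw y -15.2 tx ty tz [ 0.0605 -0.0128  0.1398] turn 0 x_t [ 0.262  0.965 -0.001] z_t [-0.002 -0.001 -1.   ] q [-0.89  0.29  0.48  1.77 -0.15  1.12 -0.62] F [-0.  -0.5 -2.1] 39.8 10.0
```

View pics/s3.png

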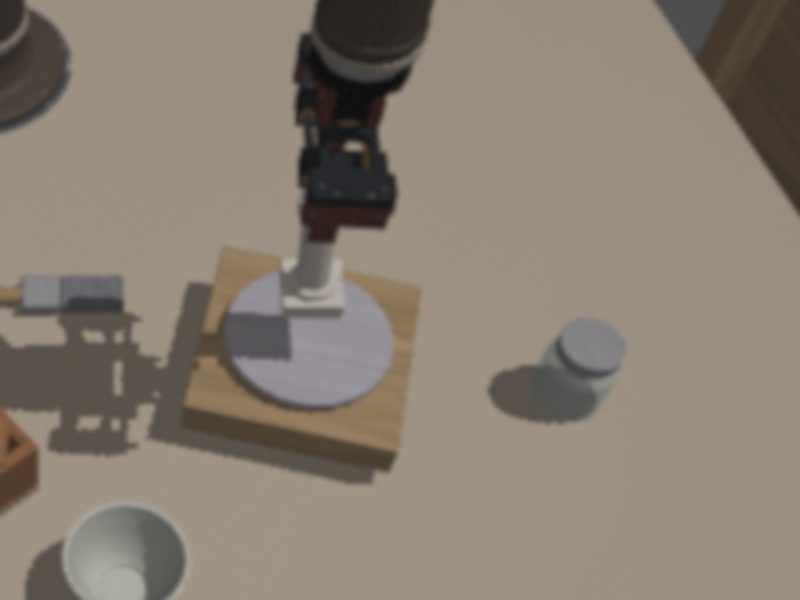

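The column hangs close to vertical, plinth at (312,285) in the crop, over the plate. Centre it, then lower.

carry_out(series=[{"gripper": 180,"tx": 0.04,"ty": -0.012,"tz": 0.05,"turn": 0},{"gripper": 180,"tx": 0.06,"ty": -0.012,"tz": 0.1,"turn": 0},{"gripper": 180,"tx": 0.06,"ty": -0.012,"tz": 0.15,"turn": 0},{"gripper": 180,"tx": 0.06,"ty": -0.012,"tz": 0.17,"turn": 0},{"gripper": 180,"tx": 0.06,"ty": -0.012,"tz": 0.17,"turn": 0}])

```text
t: 8.6
eef_pos: [509.4, 242.1, 210.5]
tool_rot: [0.0, 0.795, 0.607, -0.002]
ft_force: [-0.5, -0.1, -3.3]
opening: 39.8
finger_force: 10.0
```

```bash
python3 go.py 509 244.5 197; python3 - <<'E'
from h import *
from w import wrist
c,P,T=wrist();hsv=cv2.cvtColor(c["image"],cv2.COLOR_BGR2HSV)
cv2.imwrite("pics/w4.png",c["image"])
for nm,(P) in {"wrist":P,"scene":pts(grab("scene"))}.items():
    k=(np.hypot(P[...,0]-509,P[...,1]-244.5)<60)&(P[...,2]>85)&(P[...,2]<120)
    q=P[k]
    if len(q)<30: print(nm,len(q));continue
    # plinth top: fit plane robustly
    z=np.percentile(q[:,2],50)
    A=np.c_[q[:,:2]-[509,244.5],np.ones(len(q))];w=np.ones(len(q),bool)
    for _ in range(6):
        s=np.linalg.lstsq(A[w],q[w,2],rcond=None)[0];w=np.abs(A@s-q[:,2])<max(3,0)
    print(nm,len(q),w.sum(),"slope",s.round(3),"xy",q[w].min(0).round(1),q[w].max(0).round(1))
E
```

```text
t 8.6 pos [509.4 242.1 210.5] yaw y -15.3 tx ty tz [ 0.0076 -0.0033  0.0451] turn 0 x_t [ 0.264  0.964 -0.003] z_t [-0.002 -0.002 -1.   ] q [-0.89  0.36  0.46  1.81 -0.18  1.02 -0.62] F [-0.5 -0.1 -3.3] 39.8 10.0
wrist 4700 2713 slope [1.50000e-02 6.20000e-02 1.03693e+02] xy [478.8 216.6 100.8] [543.8 281.2 108.3]
scene 422 178 slope [1.90000e-02 7.80000e-02 1.04585e+02] xy [477.7 218.6 100.7] [543.5 283.4 110. ]
```

View pics/w4.png

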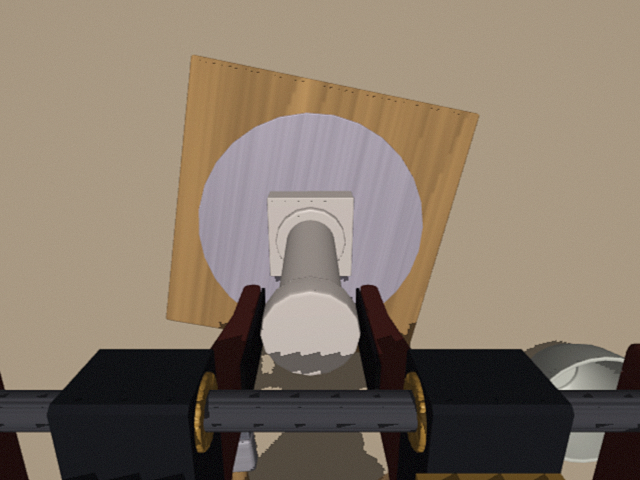

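The plinth is centred over the plate, about 12 mm above it, tilted roughly 4°. I'll lower slowly with a light grip so it seats flat.

carry_out(series=[{"gripper": 180,"tx": 0,"ty": 0,"tz": 0.01,"turn": 0},{"gripper": 180,"tx": 0,"ty": 0,"tz": 0.02,"turn": 0},{"gripper": 180,"tx": 0,"ty": 0,"tz": 0.027,"turn": 0},{"gripper": 180,"tx": 0,"ty": 0,"tz": 0.032,"turn": 0},{"gripper": 180,"tx": 0,"ty": 0,"tz": 0.036,"turn": 0},{"gripper": 180,"tx": 0,"ty": 0,"tz": 0.038,"turn": 0}], newtons=7)

```text
t: 9.3
eef_pos: [509.9, 243.1, 200.8]
tool_rot: [-0.0, 0.795, 0.607, -0.0]
ft_force: [-0.9, 0.8, -0.7]
opening: 39.8
finger_force: 7.0
```

carry_out(series=[{"gripper": 180,"tx": 0,"ty": 0,"tz": 0.003,"turn": 0},{"gripper": 180,"tx": 0,"ty": 0,"tz": 0.006,"turn": 0},{"gripper": 180,"tx": 0,"ty": 0,"tz": 0.009,"turn": 0},{"gripper": 180,"tx": 0,"ty": 0,"tz": 0.009,"turn": 0}], newtons=5)

```text
t: 9.7
eef_pos: [510.9, 244.4, 199.6]
tool_rot: [-0.0, 0.795, 0.607, 0.002]
ft_force: [-1.4, 1.5, 7.3]
opening: 39.6
finger_force: 5.0
```

```bash
cat > tilt.py <<'E'
from h import *
from w import wrist
from go import go
go(509,244.5,197)
c,P,T=wrist()
k=(np.hypot(P[...,0]-509,P[...,1]-244.5)<60)&(P[...,2]>80)&(P[...,2]<108)
q=P[k]
A=np.c_[q[:,:2]-[509,244.5],np.ones(len(q))];w=q[:,2]>86
for _ in range(6):
    s=np.linalg.lstsq(A[w],q[w,2],rcond=None)[0];w=np.abs(A@s-q[:,2])<2
print(len(q),w.sum(),"slope",s.round(3),"xy",q[w].min(0).round(1),q[w].max(0).round(1))
E
python3 tilt.py
```

```text
t 9.7 pos [510.9 244.4 199.6] yaw y -15.2 tx ty tz [-0.0013 -0.0061  0.0086] turn 0 x_t [0.263 0.965 0.003] z_t [ 0.003  0.003 -1.   ] q [-0.88  0.37  0.46  1.82 -0.19  0.99 -0.61] F [-1.4  1.5  7.3] 39.6 5.0
4550 2649 slope [1.0000e-02 5.3000e-02 9.3443e+01] xy [479.5 217.8  90.8] [544.4 282.9  96.9]
```

```bash
cat >> tilt.py <<'E'
def fit(P,lo,hi,r0,r1):
    R=np.hypot(P[...,0]-509,P[...,1]-244.5);k=(R<r1)&(R>r0)&(P[...,2]>lo)&(P[...,2]<hi);q=P[k]
    A=np.c_[q[:,:2]-[509,244.5],np.ones(len(q))];w=np.ones(len(q),bool)
    for _ in range(6):
        s=np.linalg.lstsq(A[w],q[w,2],rcond=None)[0];w=np.abs(A@s-q[:,2])<2
    return s.round(3),w.sum()
S=pts(grab("scene"))
for nm,X in(("wrist",P),("scene",S)): print(nm,"plate",fit(X,66,82,42,78),"plinth",fit(X,87,99,23,40))
E
python3 tilt.py
```

```text
t 9.75 pos [510.9 244.3 199.6] yaw y -15.2 tx ty tz [-0.0011 -0.0062  0.0087] turn 0 x_t [0.263 0.965 0.003] z_t [ 0.002  0.003 -1.   ] q [-0.88  0.37  0.46  1.82 -0.19  0.99 -0.61] F [-1.2  2.2  6.7] 40.1 5.0
4568 2664 slope [1.0000e-02 5.1000e-02 9.3508e+01] xy [479.1 217.8  90.6] [544.3 282.6  97. ]
wrist plate (array([-1.0000e-03,  0.0000e+00,  7.4474e+01]), np.int64(21391)) plinth (array([1.1000e-02, 5.2000e-02, 9.3488e+01]), np.int64(2443))
scene plate (array([-3.0000e-03,  2.0000e-03,  7.4561e+01]), np.int64(1228)) plinth (array([-4.0000e-03,  7.9000e-02,  9.3256e+01]), np.int64(86))
```

There's a real residual tilt of about 3°, capital leaning towards tool -x. I'll push the capital 6 mm in +x to seat the foot.

carry_out(series=[{"gripper": 180,"tx": 0.006,"ty": 0,"tz": 0,"turn": 0},{"gripper": 180,"tx": 0.012,"ty": 0,"tz": 0,"turn": 0},{"gripper": 180,"tx": 0.018,"ty": 0,"tz": 0,"turn": 0},{"gripper": 180,"tx": 0.02,"ty": 0,"tz": 0,"turn": 0},{"gripper": 180,"tx": 0.02,"ty": 0,"tz": 0,"turn": 0}], newtons=4)

```text
t: 10.35
eef_pos: [511.9, 249.3, 198.4]
tool_rot: [-0.0, 0.795, 0.607, 0.0]
ft_force: [-0.1, 2.0, 5.2]
opening: 40.0
finger_force: 4.0
```

```bash
python3 tilt.py
```

```text
t 10.35 pos [511.9 249.3 198.4] yaw y -15.3 tx ty tz [-0.0179 -0.005   0.0048] turn 0 x_t [0.263 0.965 0.001] z_t [ 0.001  0.001 -1.   ] q [-0.89  0.38  0.45  1.81 -0.2   0.99 -0.62] F [-0.1  2.   5.2] 40.0 4.0
4391 2610 slope [1.0000e-03 1.0000e-02 9.2597e+01] xy [479.7 218.7  90.8] [544.8 283.7  94.8]
wrist plate (array([-1.0000e-03,  0.0000e+00,  7.4465e+01]), np.int64(20651)) plinth (array([1.0000e-03, 1.1000e-02, 9.2575e+01]), np.int64(2352))
scene plate (array([ 3.0000e-03, -0.0000e+00,  7.4287e+01]), np.int64(1178)) plinth (array([7.0000e-03, 6.2000e-02, 9.2297e+01]), np.int64(83))
```

Seated (slope 0.01). Release, then rise.

carry_out(series=[{"gripper": 180,"tx": 0,"ty": 0,"tz": -0.002,"turn": 0},{"gripper": 120,"tx": 0,"ty": 0,"tz": -0.002,"turn": 0},{"gripper": 80,"tx": 0,"ty": 0,"tz": -0.002,"turn": 0},{"gripper": 0,"tx": 0,"ty": 0,"tz": -0.002,"turn": 0},{"gripper": 0,"tx": 0,"ty": 0,"tz": -0.002,"turn": 0},{"gripper": 0,"tx": 0,"ty": 0,"tz": -0.002,"turn": 0},{"gripper": 0,"tx": 0,"ty": 0,"tz": -0.002,"turn": 0},{"gripper": 0,"tx": 0,"ty": 0,"tz": -0.002,"turn": 0}])

```text
t: 11.25
eef_pos: [511.5, 248.9, 198.7]
tool_rot: [-0.0, 0.795, 0.607, -0.0]
ft_force: [-0.5, -0.1, -0.4]
opening: 87.6
finger_force: 0.0
```

carry_out(series=[{"gripper": 0,"tx": 0,"ty": 0,"tz": -0.05,"turn": 0},{"gripper": 0,"tx": 0,"ty": 0,"tz": -0.12,"turn": 0},{"gripper": 0,"tx": 0,"ty": 0,"tz": -0.22,"turn": 0},{"gripper": 0,"tx": 0,"ty": 0,"tz": -0.3,"turn": 0},{"gripper": 0,"tx": 0,"ty": 0,"tz": -0.35,"turn": 0},{"gripper": 0,"tx": 0,"ty": 0,"tz": -0.35,"turn": 0},{"gripper": 0,"tx": 0,"ty": 0,"tz": -0.35,"turn": 0}])

```text
t: 11.95
eef_pos: [511.3, 248.9, 303.3]
tool_rot: [-0.0, 0.795, 0.607, -0.0]
ft_force: [-0.2, -0.1, -0.3]
opening: 87.6
finger_force: 0.0
```

```bash
python3 tilt.py
```

```text
t 11.95 pos [511.3 248.9 303.3] yaw y -15.3 tx ty tz [-0.0161 -0.0036  0.3543] turn 0 x_t [0.263 0.965 0.   ] z_t [-0.  0. -1.] q [-0.92  0.28  0.48  1.68 -0.14  1.21 -0.67] F [-0.2 -0.1 -0.3] 87.6 0.0
2011 1177 slope [1.0000e-03 0.0000e+00 9.2403e+01] xy [481.4 221.5  90.4] [544.7 283.5  94.3]
wrist plate (array([-0.   ,  0.   , 74.476]), np.int64(13925)) plinth (array([1.0000e-03, 1.0000e-03, 9.2367e+01]), np.int64(1083))
scene plate (array([-4.0000e-03,  1.0000e-03,  7.4593e+01]), np.int64(1181)) plinth (array([1.0000e-02, 2.4000e-02, 9.2412e+01]), np.int64(87))
```

Upright and flat, with its centre at about (513,252), some 8 mm from the plate's centre. Handing in.

```bash
python3 -c "
from plant import r
print(r.job_done())"
```

```text
the job is handed in; nothing more can be done
None
```

The column is out of the crate and standing upright on the plate, about 8 mm from its centre, with the gripper clear. I handed the job in at about 12 s; no verdict came back.

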